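# Shorten a telescoping support leg by one hole and clamp it

## Task

Shorten the support leg that lies in the two wooden saddles: push its rubber foot so that the inner tube slides into the square outer tube until the sprung button pops up through the next hole. Then fold the clamp lever at the tube's mouth down flat along the tube. Leave the loose things around it where they are.

Things in the scene. Friction and masses are not known exactly. Their poses are not given: they have to be found in the camera images.
- prop: fixed part of the support leg: a level grey square tube, 200 mm long, 40x40 mm, in two wooden saddles (90 mm wide) fixed to the bench; a 60x60 mm plate closes its far end. Origin on the bench top under the tube's open mouth; x runs level along the tube from the mouth towards the closed end (the direction in which the inner tube is pushed in), z up. Its top face is 60 mm above the bench
- mouth (a point): centre of the outer tube's open mouth, on the tube's axis, 40 mm above the bench. A clamp collar 50 mm wide sits round the mouth from x = -2 to 26 mm in prop's frame, its top 65 mm above the bench; the lever's two ears on it reach 81 mm
- next_hole (a point): centre, on the tube's top face, of the next hole (14 mm round), which the button must reach, 165 mm from the mouth; the other hole, already passed, is 90 mm from the mouth
- foot (a point): centre of the outer face of the rubber foot, a 60x60x12 mm plate on the free end of the 33 mm square steel inner tube; 40 mm above the bench, the plate spans 10 to 70 mm. The face looks along prop's -x. It is 97 mm outside the mouth when the leg is locked in the next hole, up to 153 mm at the start; the bench behind it is clear
- button_top (a point): top of the domed brass button (11 mm) on the inner tube; 66 mm above the bench when it is out, 57 mm (hidden under the tube's wall) when pressed in
- leg (a joint): slide of the inner tube in m: 0 = button centred on the next hole, positive = how far it still has to be pushed in (18 to 56 mm at the start). Sliding takes about 4 N (up to 8 N when moving) and stops hard, with 1.5 mm of play, when the button has popped through the hole; 12 to 20 N shows that it has locked. Push it slowly
- button (a joint): sprung button in m: 0 = fully out, 0.009 = held in under the wall. It is in at the start
- lever (a joint): clamp lever on the collar in rad: 0 = folded flat along the top of the outer tube, pointing along prop's +x, against its stop; 1.57 = straight up. 1.2 to 1.6 at the start; not to be folded before the leg is locked. The pivot lies across the tube at x = 12 mm in prop's frame, 73 mm above the bench. A stiff hinge (2 N at the tip) keeps it where it is left
- lever_tip (a point): the rounded end bar of the lever (30 mm wide, 12 mm thick), 62 mm from the pivot; the lever is a plate 24 mm wide and 6 mm thick. 74 mm above the bench when flat, about 135 mm when upright
- tape_roll: roll of masking tape lying flat, 104 mm across, 25 mm high; origin under its centre. Bystander
- sanding_block: cork sanding block, 63x110x31 mm; origin under its centre. Bystander
- thin_offcut: thin strip of wood, 34x130x18 mm; origin under its centre. Bystander
- yellow_screwdriver: screwdriver with a yellow handle, 185 mm long, 29 mm thick, lying; origin under its middle. Bystander

How it is judged:
On the way, in this order (a step that is already met when the one before it is completed fails the run):
1. the inner tube is pushed in and the button has popped up through the next hole, the clamp lever still standing up (value of joint leg between -0.004 and 0.004 m and value of joint button below 0.003 m and value of joint lever above 0.5 rad), for 0.2 s.
2. the clamp lever is folded down flat (value of joint leg between -0.004 and 0.004 m and value of joint button below 0.003 m and value of joint lever below 0.15 rad), for 0.2 s.
At the end, for the whole second after the job is handed in: The button is out (within 3 mm) in the next hole, so that the leg is locked within 4 mm of that hole's centre and at rest, and the clamp lever lies flat within 0.15 rad (all of step 2 and velocity of joint leg between -0.01 and 0.01 m/s); the robot touches nothing.
It fails at once if the tape roll is moved by more than 30 mm (distance of tape_roll from where it was at the start of the episode above 0.03 m).
It fails at once if the sanding block is moved by more than 30 mm (distance of sanding_block from where it was at the start of the episode above 0.03 m).
It fails at once if the thin offcut is moved by more than 30 mm (distance of thin_offcut from where it was at the start of the episode above 0.03 m).
It fails at once if the yellow screwdriver is moved by more than 30 mm (distance of yellow_screwdriver from where it was at the start of the episode above 0.03 m).
It also fails if it takes over 42 s, if anything falls off the work surface, if the arm or the gripper's body presses on something with over 40 N, if the wrist force passes 120 N, or if a joint passes its speed limit or range.

## Robot

A 7-joint arm with a two-finger parallel gripper is mounted at the origin on a cart in front of the work surface, level with it; the furniture and walls round the work are solid. World frame = base frame: x ahead of the robot, y to its left, z up, the work surface at z = 0. Lengths are in m, angles in rad, forces in N, time in s.
With the tool pointing down it reaches from about 0.4 to 0.85 m from the base axis. Payload 10.4 kg.
Tool frame: the origin (TCP) lies between the finger pads; the fingertips stand ahead of it and the grasp point (between the pads) lies 5 mm behind it (manip.tip_extent is the z of the fingertips in the tool frame, in m); z points along the fingers, y is the line along which they close (so a half turn about z gives the same grasp; the last joint's range is limited). The gripper opens to 85 mm and grips with 20 to 120 N. Pads are 22 mm wide; open, the fingers measure 114 mm over their backs; the gripper's body (76 mm by 85 mm) begins 54 mm behind the grasp point. The pads swing forward as they close: fully open they stand 13 mm farther back than shut.
Start: joints at [-1.358, 0.332, -0.065, 1.46, 0.022, 1.35, -0.088], TCP at [0.146, 0.608, 0.245] pointing down, gripper open.
Joint ranges: [-2.6, 2.6], [-0.5, 2.12], [-1.47, 1.34], [0.16, 2.42], [-1.27, 4.41], [0.06, 2.06], [-2.6, 2.6]. Speed limits (rad/s): [2.22, 2.22, 2.79, 2.79, 3.14, 3.14, 3.14].

## Interface

Orientations are given as a unit quaternion [x, y, z, w].
In Python, from workcell import status, viewer, manip gives the robot as it stands.
- The arm moves only by the tool play_rows, never from a script. Its argument "plan" is one flat list of numbers, 7 for each row, row after row: the turn, a rotation vector about the tool's x, y, z in degrees, then the shift along the tool's x, y, z in m, then the opening, from 0 (shut) to 1 (fully open). In form: [ax, ay, az, dx, dy, dz, grip, ax, ay, az, dx, dy, dz, grip, ...]. A call has 1 to 20 rows; each row is the pose to reach, as a shift and turn from the pose commanded when the call began, along the tool's axes at that moment; what a row does not reach only later rows make up. A row lasts 1/8 s, in which the tool goes at most 62.5 mm and 10.7 degrees, less where a joint would pass 70% of its speed; a pose out of reach is approached as far as the arm can. A call with a gripper value outside its range is refused whole. The fingers move at their own pace and stop on an object; "squeeze" is the grip in N (left out, the last holds). Time passes only in rows, so rows that repeat a pose let the fingers close. It gives the time, the measured TCP pose, the force, the opening and the grip force at its end, in the units of the state.
- status.get_obs(): the state, without advancing time (a new reading comes with each control period).
- viewer.camera(name): name is "side" or "top" or "wrist"; returns the picture (480x640x3 uint8, red, green, blue); there is no depth.
- viewer.camera_model(name): a dict with "fx", "fy", "cx", "cy" (pixels), "R" (3x3) and "t" (3): a world point X has camera coordinates R X + t. Camera axes: x right, y down, z forward; pixel columns grow to the right and rows downward; lengths in m; the calibration is good to about 2 mm. A picture is of the moment at which its call begins: read the wrist's pose just before it. camera_model takes no time and is no camera call; for the wrist camera it gives the pose at the moment of the call.
- manip.hand_in(): hands the job in; it is judged then, once.
The state is a dict: "clock": time; "joint_pos": joint angles; "joint_velocities": joint speeds; "tau": joint torques, N m; "position": TCP position; "ee_rot": TCP orientation; "ft_force": force on the tool from outside, world axes, zero at the start; "torque": the same for the moment, N m; "grip_width": opening from 0.0 (shut) to 1.0 (fully open); "grasp_force": force on a finger pad.
Only numpy, scipy, OpenCV 4.12 (cv2) and the standard library are available. Lean on these libraries where they do the work, as an engineer would, in place of code of your own. Each camera call takes 0.05 s, during which the arm holds its last target. There are 200 camera calls.

## Working session

There is one attempt and no reset: what is moved stays moved. The work goes in short steps, Python scripts to look and compute and a tool call to move; the robot and the scene stay as the last step left them, time stands still between calls to the robot, and variables do not carry over. Pictures are saved under pics/ and viewed, at most 10 in all, crops included, and the job is handed in when it is done.

Besides the shell and the picture viewer there is one more tool, called after "Request:" by a JSON object that holds its "method" and its "body". play_rows: Moves the arm, as the interface text tells. Its arguments: {"type":"object","properties":{"plan":{"type":"array","items":{"type":"number"}},"squeeze":{"type":"number"}},"required":["plan"]}

```bash
mkdir -p pics; python3 - <<'E'
from workcell import status, viewer, manip
import cv2,numpy as np
for n in("side","top"):
    cv2.imwrite(f"pics/{n}0.png",viewer.camera(n)[:,:,::-1])
    m=viewer.camera_model(n);print(n,m["fx"],m["cx"],m["cy"],np.round(-np.array(m["R"]).T@m["t"],3))
o=status.get_obs();print(o);print(manip.tip_extent)
E
```

```text
side 511.8555767244804 314.4554044754429 239.33669039941623 [ 0.089 -0.959  0.462]
top 625.1276358326538 308.3002883149141 247.70670005082724 [ 0.406 -0.052  1.253]
{'clock': 0.1, 'joint_pos': array([-1.35758872,  0.33277971, -0.06470593,  1.46087478,  0.02161068,
        1.34994846, -0.08849791]), 'joint_velocities': array([ 1.19090379e-04,  2.38463334e-04,  9.78965643e-04, -2.06887186e-03,
        9.15372124e-05,  2.88007083e-04, -1.10919236e-03]), 'tau': array([ 2.48030774e-03, -6.26737261e+01,  4.98981925e-02, -3.92434609e+01,
        1.64815196e-02,  6.79768025e-03,  2.54657454e-05]), 'position': array([0.14594189, 0.60737076, 0.24460528]), 'ee_rot': array([ 1.17616092e-01,  9.93058922e-01, -6.55868403e-04, -4.17510008e-05]), 'ft_force': array([ 0.61624424,  0.19220191, -0.86605093]), 'torque': array([-0.03887413,  0.03551022, -0.02690128]), 'grasp_force': 0.0, 'grip_width': 0.997067061857491}
0.014
```

View pics/top0.png

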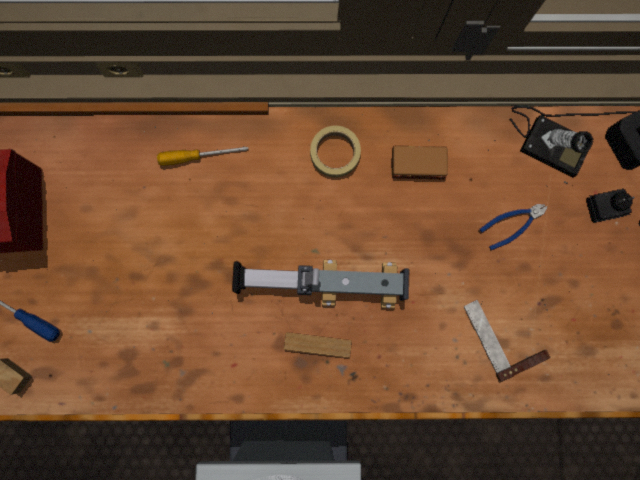

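View pics/side0.png

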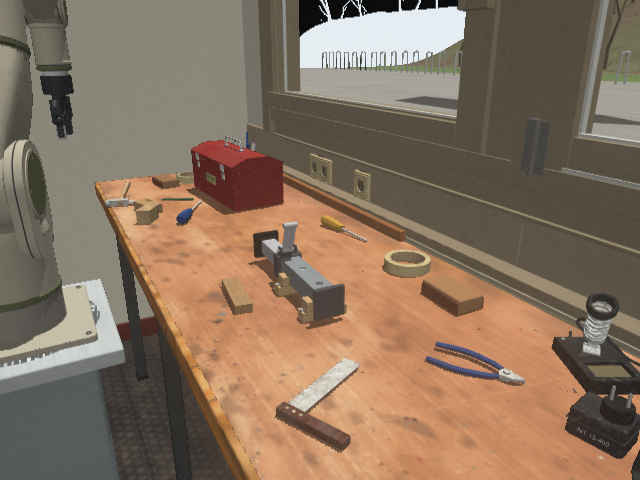

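The top view shows the foot's far edge at about (238,277), the mouth and lever at about (305,280), the holes at (345,282) and (385,283), and the end plate at (407,284). The side view shows the lever upright with its tip at (290,223). The area beside the foot is clear. Next I'll measure these points.

```bash
cat > h.py <<'E'
import numpy as np
from workcell import status, viewer, manip
from scipy.spatial.transform import Rotation as Ro
def ray(n,uv,z):
    m=viewer.camera_model(n);R=np.array(m["R"]);c=-R.T@np.array(m["t"])
    d=R.T@np.array([(uv[0]-m["cx"])/m["fx"],(uv[1]-m["cy"])/m["fy"],1])
    return c+d*(z-c[2])/d[2]
E
python3 - <<'E'
from h import *
import cv2
im=cv2.imread("pics/top0.png")
cv2.imwrite("pics/crop.png",cv2.resize(im[250:320,225:420],None,fx=4,fy=4,interpolation=cv2.INTER_CUBIC))
for n,uv,z in[("hole1",(345,282),.06),("hole2",(385,283),.06),("foot",(234,277),.07),("plate",(408,284),.07),("offcut",(318,346),.018)]:
    print(n,np.round(ray("top",uv,z),4))
E
```

```text
hole1 [ 0.4973 -0.1276  0.06  ]
hole2 [ 0.495  -0.2041  0.06  ]
foot [0.507  0.0835 0.07  ]
plate [ 0.4922 -0.2464  0.07  ]
offcut [ 0.3756 -0.0759  0.018 ]
```

View pics/crop.png

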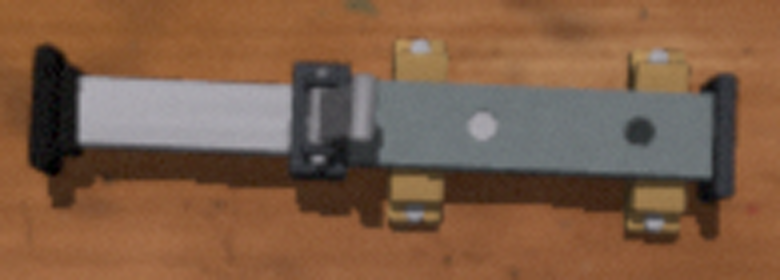

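The hole spacing comes out at 76 mm (75 expected). The mouth is near (0.502,-0.039) and the foot face near y=0.083, which leaves about 26 mm to push. The crop shows the foot's outer edge at about pixel (233,277), the lever bar at about (315,277), and a tube axis of roughly (-0.043,-0.999). I'll move to a hover behind the foot with tool x pointing outward along the tube and the fingers closed.

Request:
{"method": "play_rows", "body": {"plan": [0,0,79,-0.464,-0.379,0.045,0,0,0,79,-0.464,-0.379,0.045,0,0,0,79,-0.464,-0.379,0.045,0,0,0,79,-0.464,-0.379,0.045,0,0,0,79,-0.464,-0.379,0.045,0,0,0,79,-0.464,-0.379,0.045,0,0,0,79,-0.464,-0.379,0.045,0,0,0,79,-0.464,-0.379,0.045,0,0,0,79,-0.464,-0.379,0.045,0,0,0,79,-0.464,-0.379,0.045,0,0,0,79,-0.464,-0.379,0.045,0,0,0,79,-0.464,-0.379,0.045,0,0,0,79,-0.464,-0.379,0.045,0,0,0,79,-0.464,-0.379,0.045,0], "squeeze": 30}}

```text
clock: 1.85
position: [0.5082, 0.1317, 0.2004]
ee_rot: [0.722, 0.692, 0.0, -0.0]
ft_force: [0.5, -0.2, -0.4]
grip_width: -0.004
grasp_force: 0.0
```

```bash
python3 - <<'E'
from h import *
import cv2
o=status.get_obs();print(o["clock"],o["position"],Ro.from_quat(o["ee_rot"]).as_matrix().round(3),o["ft_force"],o["grip_width"])
cv2.imwrite("pics/side1.png",cv2.resize(viewer.camera("side")[60:340,160:440,::-1],None,fx=2,fy=2))
E
```

```text
1.85 [0.50821785 0.13174195 0.20036453] [[ 0.042  0.999 -0.   ]
 [ 0.999 -0.042  0.   ]
 [ 0.    -0.    -1.   ]] [ 0.4957478  -0.20947235 -0.44885833] -0.0035264223874218958
```

View pics/side1.png

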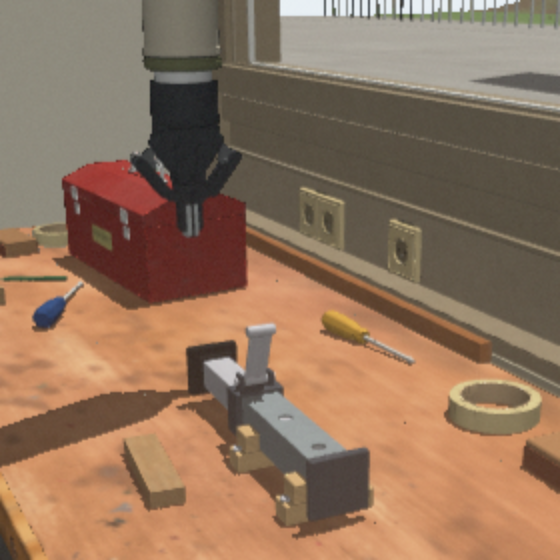

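The side crop shows the closed gripper beyond and above the foot plate, which is at about (213,367), with the lever upright. It's lined up with the tube, so I'll descend and then creep in.

Request:
{"method": "play_rows", "body": {"plan": [0,0,0,0,0.001,0.06,0,0,0,0,0,0.001,0.12,0,0,0,0,0,0.001,0.158,0,0,0,0,0,0.001,0.158,0,0,0,0,0,0.001,0.158,0,0,0,0,-0.01,0.001,0.158,0,0,0,0,-0.02,0.001,0.158,0,0,0,0,-0.026,0.001,0.158,0,0,0,0,-0.03,0.001,0.158,0,0,0,0,-0.034,0.001,0.158,0,0,0,0,-0.038,0.001,0.158,0,0,0,0,-0.042,0.001,0.158,0,0,0,0,-0.042,0.001,0.158,0]}}

```text
clock: 3.52
position: [0.5078, 0.0896, 0.0424]
ee_rot: [0.722, 0.692, 0.0, -0.0]
ft_force: [-1.1, 2.6, 1.4]
grip_width: 0.001
grasp_force: 0.0
```

Request:
{"method": "play_rows", "body": {"plan": [0,0,0,-0.002,0,0,0,0,0,0,-0.004,0,0,0,0,0,0,-0.006,0,0,0,0,0,0,-0.008,0,0,0,0,0,0,-0.01,0,0,0,0,0,0,-0.012,0,0,0,0,0,0,-0.012,0,0,0]}}

```text
clock: 4.4
position: [0.5073, 0.0777, 0.0424]
ee_rot: [0.722, 0.692, 0.0, -0.0]
ft_force: [-0.5, 5.8, 1.6]
grip_width: 0.004
grasp_force: 0.0
```

Request:
{"method": "play_rows", "body": {"plan": [0,0,0,-0.001,0,0,0,0,0,0,-0.002,0,0,0,0,0,0,-0.003,0,0,0,0,0,0,-0.004,0,0,0,0,0,0,-0.005,0,0,0,0,0,0,-0.006,0,0,0,0,0,0,-0.007,0,0,0]}}

```text
clock: 5.28
position: [0.5071, 0.0699, 0.0423]
ee_rot: [0.722, 0.691, 0.0, -0.0]
ft_force: [0.4, 3.4, 1.0]
grip_width: -0.002
grasp_force: 0.0
```

Request:
{"method": "play_rows", "body": {"plan": [0,0,0,-0.001,0,0,0,0,0,0,-0.002,0,0,0,0,0,0,-0.003,0,0,0]}}

```text
clock: 5.65
position: [0.507, 0.067, 0.0424]
ee_rot: [0.722, 0.692, 0.0, 0.0]
ft_force: [0.6, 3.7, 2.4]
grip_width: 0.003
grasp_force: 0.0
```

Request:
{"method": "play_rows", "body": {"plan": [0,0,0,-0.001,0,0,0,0,0,0,-0.002,0,0,0,0,0,0,-0.003,0,0,0]}}

```text
clock: 6.02
position: [0.5069, 0.0663, 0.0424]
ee_rot: [0.722, 0.692, 0.001, -0.001]
ft_force: [1.7, 15.3, -1.7]
grip_width: 0.004
grasp_force: 0.0
```

The force rose to 15 N and motion stopped within a few mm of the predicted position, so the leg looks locked. I'll back off, lift and check the button.

Request:
{"method": "play_rows", "body": {"plan": [0,0,0,0.015,0,0,0,0,0,0,0.03,0,0,0,0,0,0,0.03,0,-0.05,0,0,0,0,0.03,0,-0.1,0,0,0,0,0.03,0,-0.15,0,0,0,0,0.03,0,-0.15,0,0,0,0,0.03,0,-0.15,0]}}

```text
clock: 6.9
position: [0.5076, 0.094, 0.1915]
ee_rot: [0.722, 0.692, -0.0, -0.0]
ft_force: [0.0, 0.5, 0.1]
grip_width: -0.0
grasp_force: 0.0
```

```bash
python3 - <<'E'
from h import *
import cv2
o=status.get_obs();print(o["clock"],o["position"],o["ft_force"])
a=cv2.resize(viewer.camera("side")[200:340,220:360,::-1],(560,560),interpolation=cv2.INTER_CUBIC)
b=cv2.resize(viewer.camera("top")[250:320,365:420,::-1],(220,280),interpolation=cv2.INTER_CUBIC)
c=np.zeros((560,790,3),np.uint8);c[:,:560]=a;c[:280,565:785]=b
cv2.imwrite("pics/lock.png",c)
E
```

```text
6.9 [0.50755748 0.09403742 0.19154401] [0.03336736 0.53910895 0.05654115]
```

View pics/lock.png

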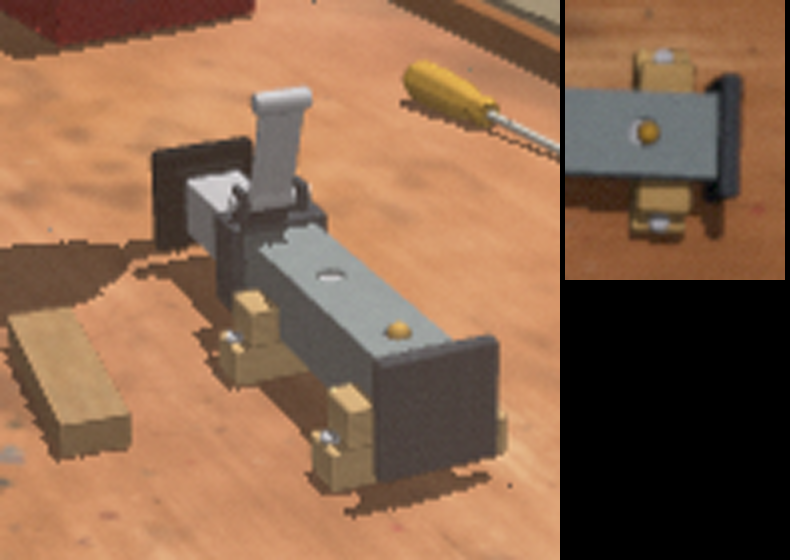

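The button is out in the next hole: brass dome at (399,329) in the side crop and (648,131) in the top crop. The lever is still upright. Next I'll move behind the lever and start the fold.

Request:
{"method": "play_rows", "body": {"plan": [0,0,0,-0.05,0,0,0,0,0,0,-0.1,0,0,0,0,0,0,-0.106,0,0,0,0,0,0,-0.106,0,0.03,0,0,0,0,-0.106,0,0.058,0,0,0,0,-0.106,0,0.058,0,0,0,0,-0.12,0,0.058,0,0,0,0,-0.13,0,0.058,0,0,0,0,-0.14,0,0.058,0,0,0,0,-0.148,0,0.06,0,0,0,0,-0.155,0,0.063,0,0,0,0,-0.155,0,0.063,0]}}

```text
clock: 8.5
position: [0.5011, -0.0615, 0.1291]
ee_rot: [0.723, 0.691, -0.0, -0.0]
ft_force: [-0.6, 0.1, 0.0]
grip_width: 0.001
grasp_force: 0.0
```

Request:
{"method": "play_rows", "body": {"plan": [0,0,0,-0.007,0,0.004,0,0,0,0,-0.013,0,0.01,0,0,0,0,-0.018,0,0.016,0,0,0,0,-0.022,0,0.023,0,0,0,0,-0.024,0,0.028,0,0,0,0,-0.025,0,0.033,0,0,0,0,-0.025,0,0.033,0]}}

```text
clock: 9.38
position: [0.4995, -0.0858, 0.0956]
ee_rot: [0.722, 0.691, -0.0, -0.001]
ft_force: [0.1, -0.4, 0.6]
grip_width: 0.001
grasp_force: 0.0
```

```bash
python3 - <<'E'
from h import *
import cv2
cv2.imwrite("pics/fold.png",cv2.resize(viewer.camera("side")[180:320,220:360,::-1],(560,560),interpolation=cv2.INTER_CUBIC))
E
```

```text
(no output)
```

View pics/fold.png

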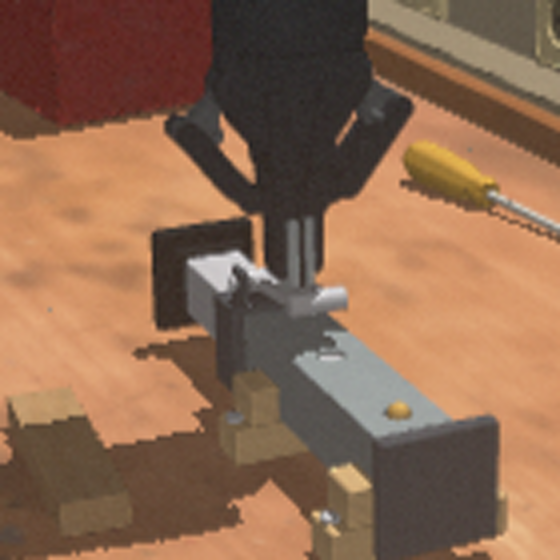

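The side crop shows the lever almost flat under the fingertips, with its bar at (320,300), and the button still out at (399,409). I'll press down gently to the stop.

Request:
{"method": "play_rows", "body": {"plan": [0,0,0,0,0,0.001,0,0,0,0,0,0,0.002,0,0,0,0,0,0,0.003,0,0,0,0,0,0,0.004,0,0,0,0,0,0,0.005,0,0,0,0,0,0,0.005,0]}}

```text
clock: 10.18
position: [0.5002, -0.086, 0.0912]
ee_rot: [0.722, 0.691, 0.0, 0.0]
ft_force: [0.6, -0.3, -0.0]
grip_width: 0.002
grasp_force: 0.1
```

Request:
{"method": "play_rows", "body": {"plan": [0,0,0,0,0,0.001,0,0,0,0,0,0,0.002,0,0,0,0,0,0,0.003,0,0,0,0,0,0,0.003,0]}}

```text
clock: 10.68
position: [0.5004, -0.0861, 0.0898]
ee_rot: [0.723, 0.691, 0.001, -0.0]
ft_force: [-8.9, 1.3, 24.2]
grip_width: 0.001
grasp_force: 12.1
```

There's firm resistance at the expected height (TCP 0.090), so the lever is flat. I'll lift clear and check.

Request:
{"method": "play_rows", "body": {"plan": [0,0,0,0,0,-0.02,0,0,0,0,0,0,-0.06,0,0,0,0,0.04,0,-0.11,0,0,0,0,0.1,0,-0.15,0,0,0,0,0.15,0,-0.15,0,0,0,0,0.15,0,-0.15,0,0,0,0,0.15,0,-0.15,0,0,0,0,0.15,0,-0.15,0]}}

```text
clock: 11.68
position: [0.5066, 0.0625, 0.238]
ee_rot: [0.723, 0.691, -0.0, -0.0]
ft_force: [0.9, -0.7, 0.2]
grip_width: 0.002
grasp_force: 0.0
```

```bash
python3 - <<'E'
from h import *
import cv2
o=status.get_obs();print(o["clock"],o["position"],o["ft_force"])
cv2.imwrite("pics/end.png",cv2.resize(viewer.camera("side")[180:320,220:360,::-1],(560,560),interpolation=cv2.INTER_CUBIC))
E
```

```text
11.675 [0.50664752 0.0624911  0.23800987] [ 0.9445599  -0.65662796  0.16743432]
```

View pics/end.png

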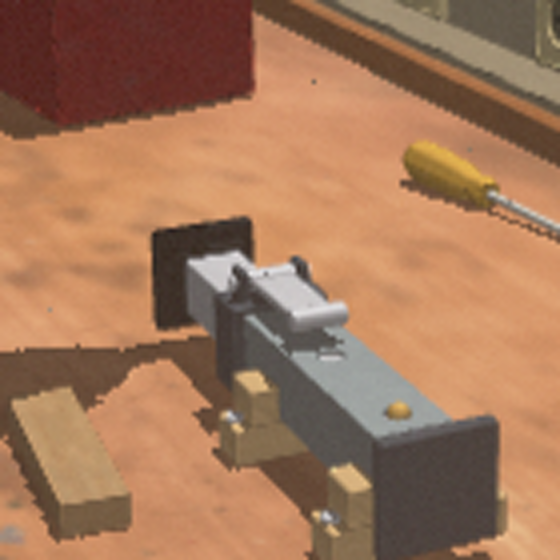

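The side crop shows the lever lying along the tube, with its bar at about (320,317), and the button out at (399,409). I'll compare the bar's pixel position with the flat pose and hand in if it agrees.

```bash
python3 - <<'E'
from h import *
m=viewer.camera_model("side")
for a in(0,.15,.3):
    X=np.array([.499,-.052-.062*np.cos(a),.073+.062*np.sin(a)]);X[2]+=.001
    c=np.array(m["R"])@X+np.array(m["t"]);u=m["fx"]*c[0]/c[2]+m["cx"];v=m["fy"]*c[1]/c[2]+m["cy"]
    print(a,((u-220)*4).round(1),((v-180)*4).round(1))
E
```

```text
0 316.4 314.2
0.15 315.5 296.4
0.3 313.3 278.0
```

The bar at v≈317 matches the flat pose (314 predicted, against 296 at 0.15 rad).

```bash
python3 -c "
from workcell import manip
print(manip.hand_in())"
```

```text
the job is handed in; nothing more can be done
None
```

The job is handed in: the button is up through the next hole, the clamp lever is folded flat, and the arm is clear and never went near the loose things; the hand-in gave no verdict.

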